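# Fish a dropped collar from between two lab instruments

## Task

A steel collar has slipped down the narrow gap between the ultrasonic bath and the hotplate stirrer. Take the bent retrieving rod from its fork stand, feel for the bench behind the collar with its foot and draw the collar along the bench until it lies flat and wholly clear of the gap on the open bench in front of the two instruments; then hang the rod back in its stand. Use the rod gently, pressing it hard on neither the bench nor the instruments nor the collar, keep the gripper off the collar, and leave the glassware and bottles around standing where they are.

Things in the scene. Friction and masses are not known exactly. Their poses are not given: they have to be found in the camera images.
- collar_center (a point): centre of the loose plain steel collar (flat ring): 32 mm outside, 16 mm hole, 7 mm thick, 32 to 56 g. It lies flat on the bench in the gap, its centre 60 to 110 mm behind the front line of the instruments. z = ring axis. It is clear when its centre is at least 18 mm in front of that line.
- collar: the same steel collar; origin at the centre of its underside
- bath: ultrasonic bath, white housing with steel rim, 240 deep (x) x 250 wide (y) x 122 mm high, fixed. Origin: on the bench at its front corner beside the gap. x = into the gap; the bath fills y -250 to 0 mm, the gap starts at y = 0 and runs along x between upright walls, open above and in front. Front line: x = 0. A kerb 30 mm high closes the rear at x = 258 mm.
- stirrer: hotplate stirrer, white housing 250 deep x 165 wide x 72 mm high (100 mm at its round dark plate), fixed. Origin: on the bench at its front corner beside the gap; same axes and front line as the bath; it fills y 0 to 165 mm. The gap is 36 to 42 mm wide: this origin's y in the bath's frame.
- rod_grip (a point): where to grip the bent retrieving rod (about 100 g): on the axis of its upright square black handle, 16 x 16 x 56 mm, faces along this point's x and y; z = up along the rod. The handle reaches 26 mm above this point and 30 mm below it, down to a disc 30 mm across and 4 mm thick whose underside (34 mm below this point) rests on the fork.
- rod: the rod; origin on its axis at the disc's underside, axes as rod_grip. Below: tube 10 mm thick, 45 mm long, then steel shank 8, lower down 6 mm thick, bent square into a foot 6 mm thick that reaches 21 mm from the axis along +y (3 mm along -y). Foot's underside is 153 to 198 mm below here: the stiff shank telescopes, how far is not measured. The foot gives 1 mm per 4 N, 6 mm in all.
- stand: fixed steel fork stand. Origin: on the bench, on the axis of the hanging rod. Fork plate 10 mm thick, top at 215 mm; its slot, 18 mm wide, is open toward -x, prongs reach to x = -32 mm. Post at x 49 to 63 mm, not above the fork. Foot plate 10 mm high. Lift the rod slightly and take it out along -x; hung back, its grip point is at 249 mm on this axis.
- beaker: glass beaker, 76 mm wide, 95 mm high, a loose bystander to leave alone; origin at the centre of its underside
- dish: shallow glass dish, 64 mm wide, 18 mm high, a loose bystander to leave alone; origin at the centre of its underside
- flask: conical glass flask, 84 mm wide at the foot, 118 mm high, a loose bystander to leave alone; origin at the centre of its underside
- jar: amber glass jar with black cap, 52 mm wide, 70 mm high, a loose bystander to leave alone; origin at the centre of its underside
- tube_a: clear capped tube, 32 mm wide, 105 mm high, a loose bystander to leave alone; origin at the centre of its underside
- bottle: white plastic bottle, 68 mm wide, 160 mm high, a loose bystander to leave alone; origin at the centre of its underside
- cylinder: glass measuring cylinder, foot 56 mm, 170 mm high, a loose bystander to leave alone; origin at the centre of its underside

How it is judged:
By the outcome, as a careful person would: the job done as asked, in the order asked, and still so for the second after the job is handed in, with the robot touching nothing.
It also fails if it takes over 54 s, if anything falls off the work surface, if the arm or the gripper's body presses on something with over 40 N, if the wrist force passes 120 N, or if a joint passes its speed limit or range.

## Robot

A 6-joint arm with a two-finger parallel gripper is mounted at the origin on the work surface. World frame = base frame: x ahead of the robot, y to its left, z up, the work surface at z = 0. Lengths are in m, angles in rad, forces in N, time in s.
With the tool pointing down it reaches from about 0.25 to 0.8 m from the base axis. Payload 3.9 kg.
Tool frame: the origin (TCP) lies midway between the tips of the shut fingers; the grasp point (between the pads) lies 19 mm behind it (r.grip_depth is the distance from the TCP to the grasp point, in m); z points along the fingers, y is the direction in which the jaws open and shut (so a half turn about z gives the same grasp; the last joint's range is limited). The gripper opens to 85 mm and grips with 20 to 120 N. Pads are 22 mm wide; open, the fingers measure 114 mm over their backs; the gripper's body (76 mm by 85 mm) begins 54 mm behind the grasp point. The pads swing forward as they close: fully open they stand 13 mm farther back than shut.
Start: joints at [1.299, 0.26, -0.138, 1.173, 0, 1.571], TCP at [0.141, 0.506, 0.231] pointing down, gripper open.
Joint ranges: [-2.78, 2.78], [-0.83, 1.72], [-1.28, 1.37], [-1.9, 2.12], [-1.57, 1.48], [-3.14, 3.14]. Speed limits (rad/s): [2.57, 2.57, 3.14, 3.14, 3.14, 3.14].

## Interface

Orientations are given as a rotation vector (axis times angle).
In Python, from rig import status, vision, sign_off, r gives the robot as it stands.
- The arm moves only by the shell command python3 -m pendant 'ROWS'. ROWS is JSON, a list of rows, each an object with "jaw": the closure, from 0 (fully open) to 1 (shut); "linear": the shift along the tool's x, y, z in m, a list of three; "turn": the turn, a rotation vector about the tool's x, y, z in degrees, a list of three. In form: [{"jaw": jaw, "linear": [tx, ty, tz], "turn": [wx, wy, wz]}, ...]. A call has 1 to 20 rows; each row is the pose to reach, as a shift and turn from the pose commanded when the call began, along the tool's axes at that moment; what a row does not reach only later rows make up. A row lasts 1/10 s, in which the tool goes at most 50 mm and 8.59 degrees, less where a joint would pass 70% of its speed; a pose out of reach is approached as far as the arm can. A call with a gripper value outside its range is refused whole. The fingers move at their own pace and stop on an object; the grip force is fixed at half the most. Time passes only in rows, so rows that repeat a pose let the fingers close. It gives the time, the measured TCP pose, the force and the opening at its end, in the units of the state.
- status.read_state(): the state, without advancing time (a new reading comes with each control period).
- vision.get_image(name): name is "scene" or "top" or "wrist"; returns the picture (420x560x3 uint8, red, green, blue); there is no depth.
- vision.camera_model(name): a dict with "vfov" (degrees; the focal length in pixels is half the picture's height over the tangent of half this angle, whatever the lens; pixels are square), "cx", "cy" (the principal point, pixels), "world_from_camera" (4x4, takes a point from camera to world coordinates). Camera axes: x right, y down, z forward; pixel columns grow to the right and rows downward; lengths in m; the calibration is good to about 2 mm. A picture is of the moment at which its call begins: read the wrist's pose just before it. camera_model takes no time and is no camera call; for the wrist camera it gives the pose at the moment of the call.
- sign_off(): hands the job in, once; it reports no verdict.
The state is a dict: "time_s": time; "joint_positions": joint angles; "joint_vel": joint speeds; "joint_torque": joint torques, N m; "tool_pos": TCP position; "ee_rot": TCP orientation; "contact_force": force on the tool from outside, world axes, zero at the start; "torque": the same for the moment, N m; "grip_width": opening from 0.0 (shut) to 1.0 (fully open).
Only numpy, scipy, OpenCV 4.12 (cv2) and the standard library are available. Lean on these libraries where they do the work, as an engineer would, in place of code of your own. Each camera call takes 0.05 s, during which the arm holds its last target.

## Working session

There is one attempt and no reset: what is moved stays moved. The work goes in short steps, Python scripts to look and compute and a shell command to move; the robot and the scene stay as the last step left them, time stands still between calls to the robot, and variables do not carry over. Pictures are saved under pics/ and viewed, and the job is handed in when it is done.

```bash
ls; mkdir -p pics; python3 - <<'E'
from rig import status, vision, r
import cv2, numpy as np
s=status.read_state(); print({k:np.round(v,3).tolist() for k,v in s.items()}, r.grip_depth)
for n in ["scene","top","wrist"]:
    m=vision.camera_model(n); print(n,m['vfov'],m['cx'],m['cy'],np.round(m['world_from_camera'],4).tolist())
    im=vision.get_image(n); cv2.imwrite(f"pics/{n}0.png",im[:,:,::-1])
E
```

```text
pics
{'time_s': 0.0, 'joint_positions': [1.299, 0.261, -0.139, 1.173, -0.0, 1.571], 'joint_vel': [-0.0, -0.0, -0.001, 0.0, 0.0, -0.0], 'joint_torque': [-0.001, -40.568, 25.392, 0.019, -0.0, 0.0], 'tool_pos': [0.141, 0.505, 0.23], 'ee_rot': [-0.426, -3.112, 0.003], 'contact_force': [-0.801, -0.476, 0.325], 'torque': [-0.01, 0.029, -0.02], 'grip_width': 1.003} 0.0187
scene 55.40963340662178 279.50359713864543 207.31316071335883 [[-0.2601, 0.7884, -0.5574, 1.1275], [0.9656, 0.2159, -0.1452, 0.1519], [0.0058, -0.576, -0.8174, 1.0763], [0.0, 0.0, 0.0, 1.0]]
top 42.106092226233976 285.91566949842866 218.88820549267382 [[0.0075, -0.9898, 0.1425, 0.2962], [-0.9998, -0.0101, -0.0177, 0.007], [0.019, -0.1423, -0.9896, 1.7305], [0.0, 0.0, 0.0, 1.0]]
wrist 71.36772811211128 279.2257465468966 212.04156593432975 [[0.2693, 0.9171, 0.294, 0.0653], [0.9631, -0.2561, -0.0833, 0.5275], [-0.0011, 0.3056, -0.9522, 0.3725], [0.0, 0.0, 0.0, 1.0]]
```

View pics/scene0.png

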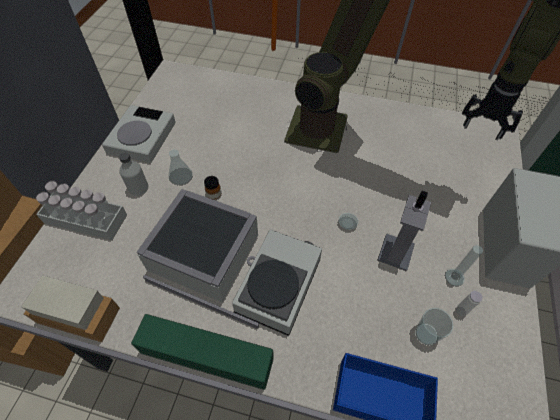

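View pics/top0.png

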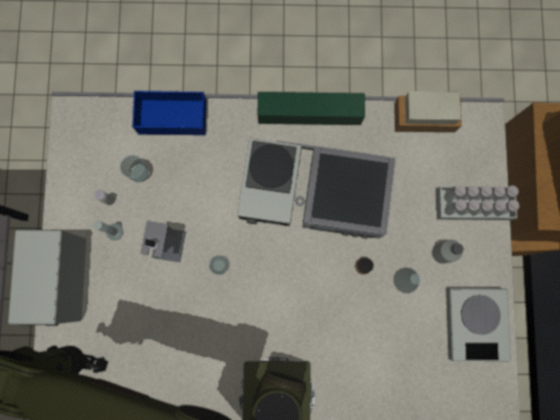

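View pics/wrist0.png

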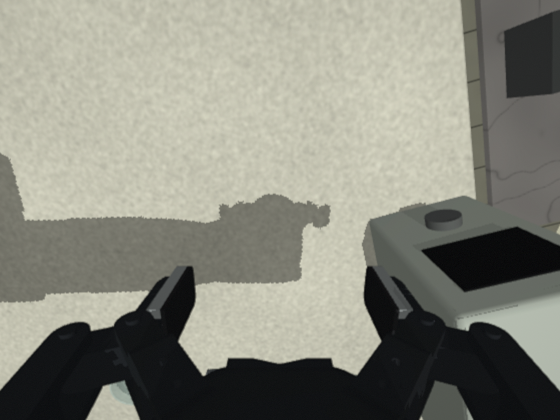

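```bash
python3 - <<'E'
import cv2, numpy as np
t=cv2.imread('pics/top0.png'); s=cv2.imread('pics/scene0.png')
a=cv2.resize(t[210:270,130:200],None,fx=6,fy=6,interpolation=cv2.INTER_CUBIC)
b=cv2.resize(t[135:240,235:310],None,fx=5,fy=5,interpolation=cv2.INTER_CUBIC)
c=np.zeros((600,800,3),np.uint8); c[:a.shape[0],:a.shape[1]]=a; c[:b.shape[0],425:425+b.shape[1]]=b
cv2.imwrite('pics/c1.png',c)
a=cv2.resize(s[185:275,370:440],None,fx=5,fy=5,interpolation=cv2.INTER_CUBIC)
b=cv2.resize(s[220:340,225:325],None,fx=4,fy=4,interpolation=cv2.INTER_CUBIC)
c=np.zeros((600,800,3),np.uint8); c[:a.shape[0],:a.shape[1]]=a; c[:b.shape[0],375:375+b.shape[1]]=b
cv2.imwrite('pics/c2.png',c)
E
```

```text
(no output)
```

View pics/c1.png

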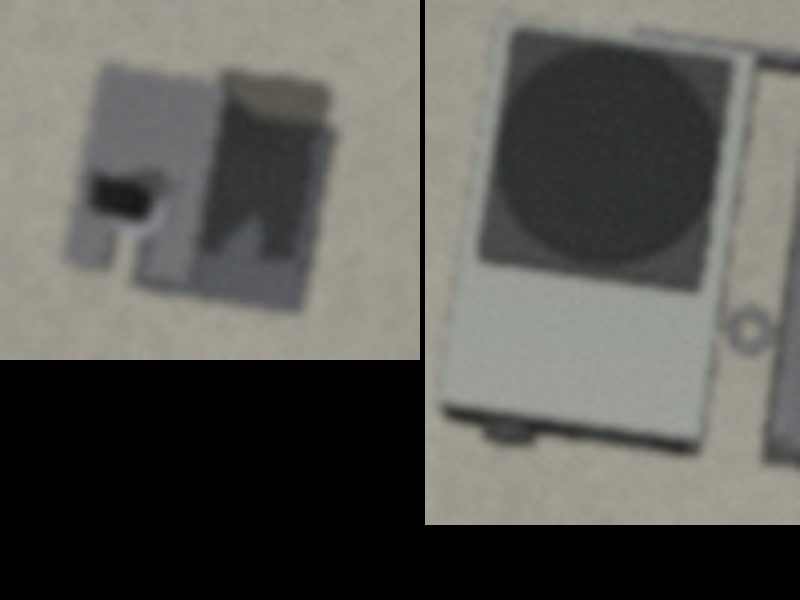

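View pics/c2.png

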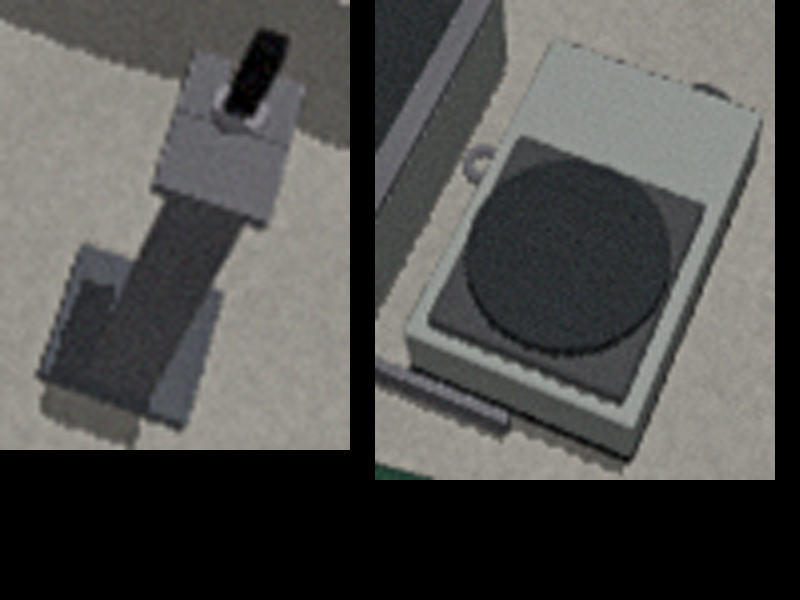

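```bash
cat > h.py <<'E'
import numpy as np, cv2
from rig import status, vision, r
from scipy.spatial.transform import Rotation as R
def ray(m,u,v):
    f=210/np.tan(np.radians(m['vfov'])/2); T=np.array(m['world_from_camera'])
    d=T[:3,:3]@np.array([(u-m['cx'])/f,(v-m['cy'])/f,1]); return T[:3,3],d
def cast(m,u,v,z):
    o,d=ray(m,u,v); return o+d*(z-o[2])/d[2]
def proj(m,p):
    f=210/np.tan(np.radians(m['vfov'])/2); T=np.array(m['world_from_camera'])
    q=T[:3,:3].T@(np.array(p)-T[:3,3]); return np.array([m['cx']+f*q[0]/q[2],m['cy']+f*q[1]/q[2]])
def snap(n,fn,crop=None,k=1):
    import json
    s=status.read_state(); m=vision.camera_model(n); im=vision.get_image(n)[:,:,::-1].copy()
    cv2.imwrite(f'pics/{fn}.png',im)
    json.dump({k:(np.array(v).tolist()) for k,v in m.items() if k in('vfov','cx','cy','world_from_camera')},open(f'pics/{fn}.json','w'))
    return s,m,im
def load(fn):
    import json
    return json.load(open(f'pics/{fn}.json')),cv2.imread(f'pics/{fn}.png')
def rel(target_pos,target_R):
    """shift/turn in tool axes from current measured pose"""
    s=status.read_state(); R0=R.from_rotvec(s['ee_rot']); d=R0.inv().apply(np.array(target_pos)-s['tool_pos'])
    w=(R0.inv()*target_R).as_rotvec(degrees=True); return d,w
def st():
    s=status.read_state(); return {k:np.round(s[k],4).tolist() for k in('time_s','tool_pos','ee_rot','contact_force','torque','grip_width')}
E
python3 - <<'E'
from h import *
m=vision.camera_model('top'); ms=vision.camera_model('scene')
c=lambda x,y:(x/6+130,y/6+210)
for n,p,z in [('collar',(299.6,201),.007),('stfrontR',(235+(697-425)/5,135+440/5),.072),('stfrontL',(235+(443-425)/5,135+405/5),.072),('stbackR',(235+(752-425)/5,135+55/5),.072),
  ('handle',c(120,198),.262),('fork lb',c(100,65),.215),('fork rb',c(222,78),.215),('fork lf',c(65,262),.215),('fork rf',c(190,290),.215),('slot l',c(110,265),.215),('slot r',c(137,270),.215)]:
    print(n,np.round(cast(m,*p,z)[:3],4))
# scene
d=lambda x,y:(x/5+370,y/5+185)
for n,p,z in [('collar',(225+(480-375)/4,220+163/4),.007),('handle top',d(270,37),.275),('fork b', d(155,190),.215),('fork b2',d(265,225),.215),('fork f',d(195,52),.215),('fork f2',d(300,92),.215)]:
    print('scene',n,np.round(cast(ms,*p,z),4))
E
```

```text
collar [ 0.6028 -0.0674  0.007 ]
stfrontR [ 0.5224 -0.0335  0.072 ]
stfrontL [0.5425 0.1226 0.072 ]
stbackR [ 0.7663 -0.0664  0.072 ]
handle [0.4384 0.3458 0.262 ]
fork lb [0.505  0.3686 0.215 ]
fork rb [0.4995 0.3118 0.215 ]
fork lf [0.4131 0.3807 0.215 ]
fork rf [0.4007 0.3227 0.215 ]
slot l [0.4119 0.3599 0.215 ]
slot r [0.4097 0.3474 0.215 ]
scene collar [ 0.6093 -0.0687  0.007 ]
scene handle top [0.4403 0.3493 0.275 ]
scene fork b [0.5054 0.3128 0.215 ]
scene fork b2 [0.512  0.3687 0.215 ]
scene fork f [0.41   0.3256 0.215 ]
scene fork f2 [0.4222 0.3817 0.215 ]
```

```bash
cat >> h.py <<'E'
def down(b):
    b=np.radians(b); x=np.array([-np.cos(b),-np.sin(b),0]); z=np.array([0,0,-1.]); return R.from_matrix(np.array([x,np.cross(z,x),z]).T)
E
python3 - <<'E'
from h import *
print(rel([.36,.355,.36],down(-8)))
E
```

```text
(array([-0.25148645, -0.08606101, -0.12920388]), array([-8.52186289e-02, -4.61327057e-03, -7.57308064e+00]))
```

```bash
python3 -m pendant '[{"jaw":0,"linear":[-0.040,-0.014,-0.021],"turn":[0,0,-1.5]},{"jaw":0,"linear":[-0.080,-0.028,-0.042],"turn":[0,0,-3]},{"jaw":0,"linear":[-0.120,-0.042,-0.063],"turn":[0,0,-4.5]},{"jaw":0,"linear":[-0.160,-0.056,-0.084],"turn":[0,0,-6]},{"jaw":0,"linear":[-0.200,-0.070,-0.105],"turn":[0,0,-7.5]},{"jaw":0,"linear":[-0.235,-0.082,-0.122],"turn":[0,0,-7.5]},{"jaw":0,"linear":[-0.251,-0.086,-0.129],"turn":[0,0,-7.5]},{"jaw":0,"linear":[-0.251,-0.086,-0.129],"turn":[0,0,-7.5]},{"jaw":0,"linear":[-0.251,-0.086,-0.129],"turn":[0,0,-7.5]}]'
python3 - <<'E'
from h import *
s,m,im=snap('wrist','w1'); print(st()); print(np.round(m['world_from_camera'],4).tolist())
E
```

```text
time_s: 1.05
tool_pos: [0.3595, 0.3554, 0.3598]
ee_rot: [-0.222, -3.133, 0.0]
contact_force: [-0.3, 0.1, -0.2]
grip_width: 0.998
{'time_s': 1.1, 'tool_pos': [0.3589, 0.3556, 0.3596], 'ee_rot': [-0.2206, -3.1325, 0.0012], 'contact_force': [-0.4223, 0.8454, -0.9994], 'torque': [-0.0402, -0.0063, -0.007], 'grip_width': 1.003}
[[0.1422, 0.9428, 0.3017, 0.282], [0.9898, -0.1355, -0.0431, 0.3676], [0.0002, 0.3047, -0.9524, 0.5019], [0.0, 0.0, 0.0, 1.0]]
```

View pics/w1.png

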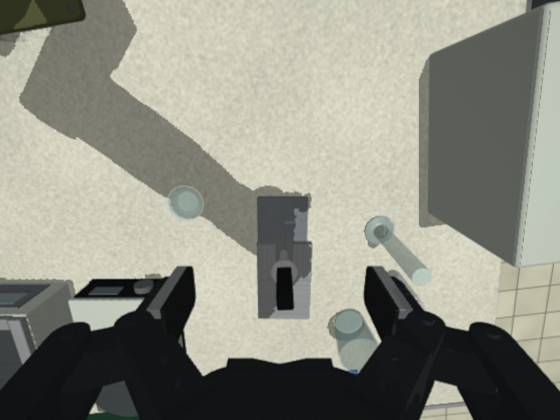

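```bash
python3 - <<'E'
from h import *
m,im=load('w1')
c=cv2.resize(im[185:330,235:335],None,fx=4,fy=4,interpolation=cv2.INTER_CUBIC)
c=np.clip(c.astype(float)*1.6,0,255).astype(np.uint8)
cv2.imwrite('pics/w1c.png',c)
E
```

```text
(no output)
```

View pics/w1c.png

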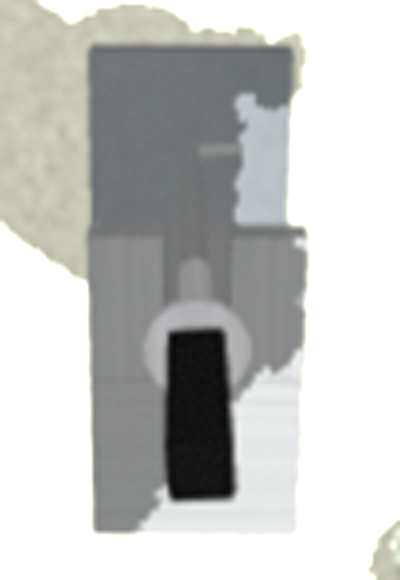

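```bash
python3 - <<'E'
from h import *
m,im=load('w1')
c=lambda x,y:(x/4+235-.4,y/4+185-.4)
P={n:cast(m,*c(*p),z) for n,p,z in [('top far l',(170,498),.275),('top far r',(234,496),.275),('bot near l',(167,332),.219),('bot near r',(223,330),.219),
 ('fork nl',(90,228),.215),('fork nr',(304,230),.215),('fork fl',(95,531),.215),('fork fr',(297,531),.215),('slot l',(163,232),.215),('slot r',(233,232),.215),('disc l',(143,345),.219),('disc r',(252,345),.219)]}
for n,p in P.items(): print(n,np.round(p,4))
az=lambda a,b: np.degrees(np.arctan2(*(P[b]-P[a])[[1,0]]))
print('handle y az',az('top far l','top far r'),az('bot near l','bot near r'),'fork y az',az('fork nl','fork nr'),az('fork fl','fork fr'),'x az',az('fork nl','fork fl'),az('fork nr','fork fr'))
e=lambda p: p
# black mask moments for handle
hsv=im[240:320,265:305].max(axis=2)<25
cs,_=cv2.findContours(hsv.astype(np.uint8),cv2.RETR_EXTERNAL,cv2.CHAIN_APPROX_NONE); k=max(cs,key=cv2.contourArea); 
ap=cv2.approxPolyDP(k,2.5,True)[:,0]+[265,240]; print(ap.tolist())
# foot height by shank
E
```

```text
top far l [0.4455 0.3422 0.275 ]
top far r [0.447  0.3567 0.275 ]
bot near l [0.4336 0.3427 0.219 ]
bot near r [0.4351 0.3578 0.219 ]
fork nl [0.4022 0.3266 0.215 ]
fork nr [0.4109 0.3829 0.215 ]
fork fl [0.4968 0.3123 0.215 ]
fork fr [0.5052 0.3704 0.215 ]
slot l [0.4061 0.3457 0.215 ]
slot r [0.4088 0.3641 0.215 ]
disc l [0.4366 0.3357 0.219 ]
disc r [0.4408 0.365  0.219 ]
handle y az 83.92013896088157 84.10638744000572 fork y az 81.24058033349927 81.8174783461757 x az -8.622448596814285 -7.526838405358839
[[279, 268], [278, 308], [291, 308], [290, 270]]
```

```bash
python3 - <<'E'
from h import *
d,w=rel([.439,.350,.230],down(-7.5)); print(np.round(d,4),np.round(w,2))
E
```

```text
[-0.0802  0.0058  0.1295] [-0.05 -0.08 -0.56]
```

```bash
python3 -m pendant '[{"jaw":0.2,"linear":[-0.040,0.003,0],"turn":[0,0,-0.5]},{"jaw":0.2,"linear":[-0.080,0.006,0.005],"turn":[0,0,-0.5]},{"jaw":0.2,"linear":[-0.080,0.006,0.020],"turn":[0,0,-0.5]},{"jaw":0.2,"linear":[-0.080,0.006,0.020],"turn":[0,0,-0.5]},{"jaw":0.2,"linear":[-0.080,0.006,0.060],"turn":[0,0,-0.5]},{"jaw":0.2,"linear":[-0.080,0.006,0.100],"turn":[0,0,-0.5]},{"jaw":0.2,"linear":[-0.080,0.006,0.129],"turn":[0,0,-0.5]},{"jaw":0.2,"linear":[-0.080,0.006,0.129],"turn":[0,0,-0.5]},{"jaw":0.2,"linear":[-0.080,0.006,0.129],"turn":[0,0,-0.5]}]'
python3 - <<'E'
from h import *
s,m,im=snap('wrist','w2'); print(st()); d,w=rel([.439,.350,.230],down(-7.5)); print(np.round(d,4),np.round(w,2))
E
```

```text
time_s: 2.0
tool_pos: [0.4385, 0.3507, 0.2321]
ee_rot: [-0.205, -3.134, 0.001]
contact_force: [0.6, 0.8, 1.2]
grip_width: 0.801
{'time_s': 2.05, 'tool_pos': [0.4396, 0.3512, 0.2332], 'ee_rot': [0.2053, 3.1333, 0.0024], 'contact_force': [0.0759, 0.064, 0.4242], 'torque': [0.0061, -0.0003, -0.0199], 'grip_width': 0.7994}
[ 0.0004 -0.0013  0.0032] [0.09 0.08 0.  ]
```

View pics/w2.png

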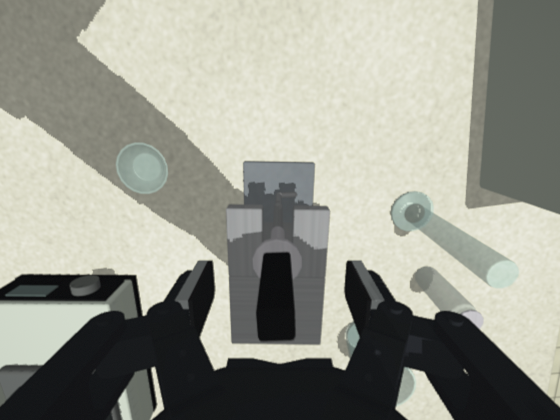

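```bash
python3 -m pendant '[{"jaw":1,"linear":[0,0,0],"turn":[0,0,0]},{"jaw":1,"linear":[0,0,0],"turn":[0,0,0]},{"jaw":1,"linear":[0,0,0],"turn":[0,0,0]},{"jaw":1,"linear":[0,0,0],"turn":[0,0,0]},{"jaw":1,"linear":[0,0,0],"turn":[0,0,0]},{"jaw":1,"linear":[0,0,0],"turn":[0,0,0]}]'
python3 - <<'E'
from h import *
print(st())
E
```

```text
time_s: 2.65
tool_pos: [0.4401, 0.3503, 0.2322]
ee_rot: [0.208, 3.134, 0.001]
contact_force: [-0.7, -1.0, 5.2]
grip_width: 0.175
{'time_s': 2.65, 'tool_pos': [0.4401, 0.3503, 0.2322], 'ee_rot': [0.2077, 3.1336, 0.0013], 'contact_force': [-0.6877, -0.9634, 5.2302], 'torque': [-0.1815, 0.0666, -0.0149], 'grip_width': 0.1748}
```

```bash
python3 -m pendant '[{"jaw":1,"linear":[0,0,-0.003],"turn":[0,0,0]},{"jaw":1,"linear":[0,0,-0.007],"turn":[0,0,0]},{"jaw":1,"linear":[0,0,-0.010],"turn":[0,0,0]},{"jaw":1,"linear":[0,0,-0.010],"turn":[0,0,0]},{"jaw":1,"linear":[0,0,-0.010],"turn":[0,0,0]}]'
python3 - <<'E'
from h import *
s,m,im=snap('wrist','w3'); print(st())
E
```

```text
time_s: 3.15
tool_pos: [0.4397, 0.3502, 0.2412]
ee_rot: [-0.207, -3.135, 0.0]
contact_force: [-0.0, -0.0, -1.3]
grip_width: 0.176
{'time_s': 3.2, 'tool_pos': [0.4396, 0.3502, 0.2411], 'ee_rot': [-0.2074, -3.1344, 0.0004], 'contact_force': [0.0885, 0.3596, -0.5122], 'torque': [-0.0255, 0.0236, 0.0415], 'grip_width': 0.1773}
```

View pics/w3.png

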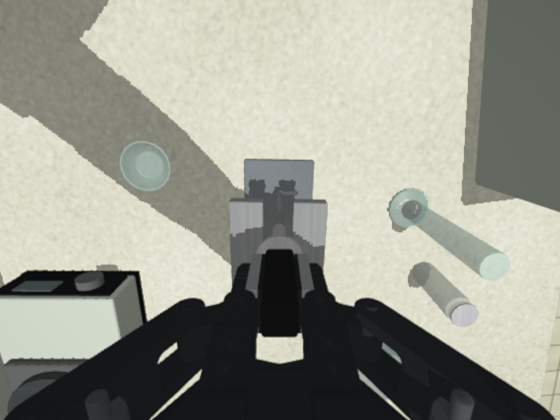

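```bash
python3 -m pendant '[{"jaw":1,"linear":[0.015,0,0],"turn":[0,0,0]},{"jaw":1,"linear":[0.045,0,0],"turn":[0,0,0]},{"jaw":1,"linear":[0.070,0,0],"turn":[0,0,0]},{"jaw":1,"linear":[0.080,0,-0.020],"turn":[0,0,0]},{"jaw":1,"linear":[0.080,0,-0.060],"turn":[0,0,0]},{"jaw":1,"linear":[0.080,0,-0.105],"turn":[0,0,0]},{"jaw":1,"linear":[0.080,0,-0.145],"turn":[0,0,0]},{"jaw":1,"linear":[0.080,0,-0.160],"turn":[0,0,0]},{"jaw":1,"linear":[0.080,0,-0.160],"turn":[0,0,0]}]'
python3 - <<'E'
from h import *
s,m,im=snap('wrist','w4'); s,m,im=snap('scene','s4');print(st()); d,w=rel([.50,-.02,.400],down(-7.5)); print(np.round(d,4),np.round(w,2))
E
```

```text
time_s: 4.1
tool_pos: [0.3602, 0.3616, 0.404]
ee_rot: [0.206, 3.132, 0.007]
contact_force: [-1.5, -0.1, -1.5]
grip_width: 0.175
{'time_s': 4.2, 'tool_pos': [0.3597, 0.3607, 0.4006], 'ee_rot': [-0.2067, -3.1341, 0.0006], 'contact_force': [0.2238, 0.5642, -1.9018], 'torque': [0.0164, -0.011, 0.0423], 'grip_width': 0.177}
[-0.1891 -0.359   0.0007] [-0.02 -0.04 -0.05]
```

View pics/w4.png

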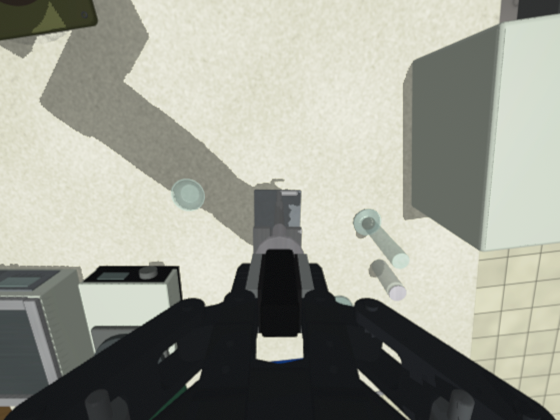

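View pics/s4.png

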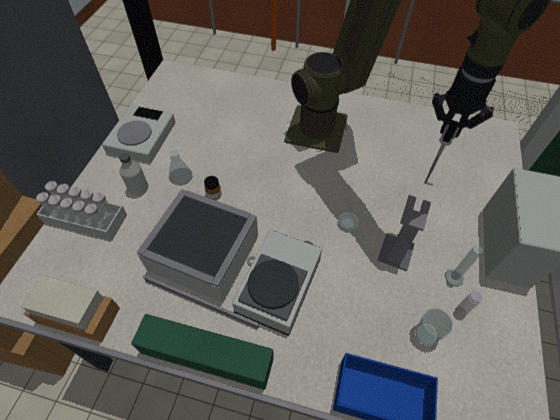

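```bash
python3 -m pendant '[{"jaw":1,"linear":[-0.010,-0.020,0],"turn":[0,0,0]},{"jaw":1,"linear":[-0.030,-0.057,0],"turn":[0,0,0]},{"jaw":1,"linear":[-0.052,-0.099,0],"turn":[0,0,0]},{"jaw":1,"linear":[-0.074,-0.141,0],"turn":[0,0,0]},{"jaw":1,"linear":[-0.096,-0.183,0],"turn":[0,0,0]},{"jaw":1,"linear":[-0.118,-0.225,0],"turn":[0,0,0]},{"jaw":1,"linear":[-0.140,-0.267,0],"turn":[0,0,0]},{"jaw":1,"linear":[-0.162,-0.309,0],"turn":[0,0,0]},{"jaw":1,"linear":[-0.179,-0.340,0],"turn":[0,0,0]},{"jaw":1,"linear":[-0.189,-0.359,0],"turn":[0,0,0]},{"jaw":1,"linear":[-0.189,-0.359,0],"turn":[0,0,0]},{"jaw":1,"linear":[-0.189,-0.359,0],"turn":[0,0,0]}]'
python3 - <<'E'
from h import *
s,m,im=snap('wrist','w5'); print(st())
c=cv2.resize(im[130:300,150:400],None,fx=3.2,fy=3.2,interpolation=cv2.INTER_CUBIC); cv2.imwrite('pics/w5c.png',c)
m,im=load('w4');c=cv2.resize(im[150:260,230:330],None,fx=5,fy=5,interpolation=cv2.INTER_CUBIC); cv2.imwrite('pics/w4c.png',c)
E
```

```text
time_s: 5.4
tool_pos: [0.4995, -0.0199, 0.3995]
ee_rot: [-0.209, -3.131, -0.001]
contact_force: [-1.2, 0.9, -0.1]
grip_width: 0.179
{'time_s': 5.45, 'tool_pos': [0.4995, -0.0194, 0.4], 'ee_rot': [-0.2069, -3.1318, -0.0009], 'contact_force': [-0.1946, 0.4902, -0.9657], 'torque': [0.1098, 0.0006, -0.0008], 'grip_width': 0.1785}
```

View pics/w5.png

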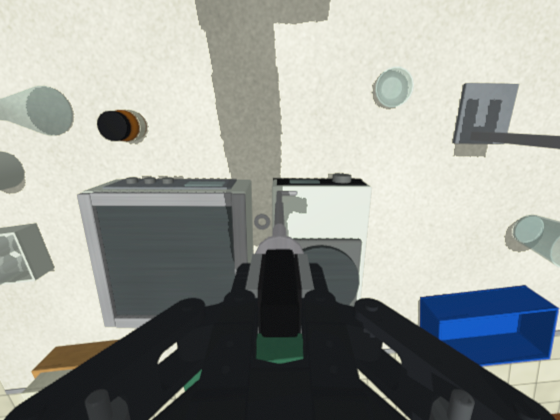

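View pics/w5c.png

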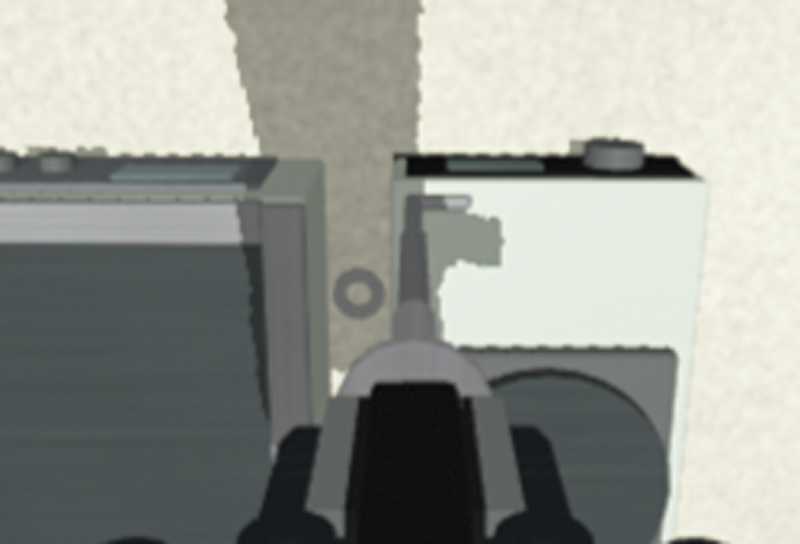

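View pics/w4c.png

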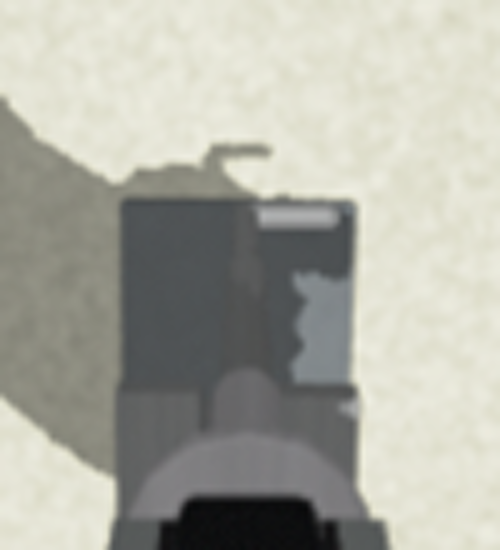

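```bash
python3 - <<'E'
from h import *
m,im=load('w5')
c=lambda x,y:(x/3.2+150-.35,y/3.2+130-.35)
for n,p,z in [('collar',(358.5,293),.0055),('collar l',(333,293),.0055),('collar r',(385,293),.0055),('bath bench front',(326,162),0),('bath bench',(327,370),0),('bath rim front',(305,202),.122),('bath rim far',(314,420),.122),
 ('st top front',(394,178),.072),('st top',(389,340),.072),('st top front R',(708,182),.072),('st bench front',(394,155),0),('st bench front R',(685,155),0.),('bath bench front L',(100,158),0)]:
    print(n,np.round(cast(m,*c(*p),z),4))
s=status.read_state(); Rt=R.from_rotvec(s['ee_rot']); tp=np.array(s['tool_pos']); X=Rt.as_matrix()[:,0]
for p in [(405,201),(437,201),(470,201)]:
    o,d=ray(m,*c(*p)); t=((tp-o)@X)/(d@X); q=o+t*d; print('foot',np.round(q,4),'tool',np.round(Rt.inv().apply(q-tp),4))
m,im=load('w4'); tp=np.array([.3597,.3607,.4006]); Rt=down(-7.5); X=Rt.as_matrix()[:,0]
for p in [(258,217),(338,217)]:
    o,d=ray(m,p[0]/5+230-.4,p[1]/5+150-.4); t=((tp-o)@X)/(d@X); q=o+t*d; print('foot w4 tool',np.round(Rt.inv().apply(q-tp),4))
E
```

```text
collar [ 0.6046 -0.067   0.0055]
collar l [ 0.6026 -0.0824  0.0055]
collar r [ 0.6068 -0.0511  0.0055]
bath bench front [ 0.5234 -0.0742  0.    ]
bath bench [ 0.6547 -0.0951  0.    ]
bath rim front [ 0.5178 -0.072   0.122 ]
bath rim far [ 0.6282 -0.0864  0.122 ]
st top front [ 0.5228 -0.0323  0.072 ]
st top [ 0.6109 -0.0475  0.072 ]
st top front R [0.5464 0.1269 0.072 ]
st bench front [ 0.5246 -0.034   0.    ]
st bench front R [0.5475 0.135  0.    ]
bath bench front L [ 0.5033 -0.2051  0.    ]
foot [ 0.4986 -0.0219  0.2252] tool [ 0.     -0.0027  0.1748]
foot [ 0.5001 -0.0109  0.2253] tool [0.     0.0084 0.1747]
foot [5.016e-01 5.000e-04 2.254e-01] tool [-0.      0.0199  0.1746]
foot w4 tool [-0.      0.0051  0.1646]
foot w4 tool [-0.      0.0225  0.1644]
```

```bash
python3 - <<'E'
from h import *
d,w=rel([.632,-.079,.400],down(-8.5)); print(np.round(d,4),np.round(w,2))
E
```

```text
[-0.1392 -0.0417 -0.0004] [ 0.02 -0.17  0.94]
```

```bash
python3 -m pendant '[{"jaw":1,"linear":[-0.020,-0.006,0],"turn":[0,0,0.3]},{"jaw":1,"linear":[-0.060,-0.018,0],"turn":[0,0,0.6]},{"jaw":1,"linear":[-0.100,-0.030,0],"turn":[0,0,0.9]},{"jaw":1,"linear":[-0.130,-0.039,0],"turn":[0,0,0.9]},{"jaw":1,"linear":[-0.139,-0.042,0],"turn":[0,0,0.9]},{"jaw":1,"linear":[-0.139,-0.042,0],"turn":[0,0,0.9]},{"jaw":1,"linear":[-0.139,-0.042,0],"turn":[0,0,0.9]},{"jaw":1,"linear":[-0.139,-0.042,0],"turn":[0,0,0.9]}]'
python3 - <<'E'
from h import *
s,m,im=snap('wrist','w6'); print(st())
c=cv2.resize(im[130:280,180:380],None,fx=4,fy=4,interpolation=cv2.INTER_CUBIC); cv2.imwrite('pics/w6c.png',c)
E
```

```text
time_s: 6.25
tool_pos: [0.6317, -0.0788, 0.402]
ee_rot: [0.23, 3.133, 0.0]
contact_force: [-0.7, -0.3, -0.5]
grip_width: 0.178
{'time_s': 6.3, 'tool_pos': [0.6317, -0.079, 0.4022], 'ee_rot': [0.2302, 3.1326, 0.0002], 'contact_force': [0.0022, 0.1763, -0.474], 'torque': [0.0103, 0.0052, 0.0192], 'grip_width': 0.1827}
```

View pics/w6c.png

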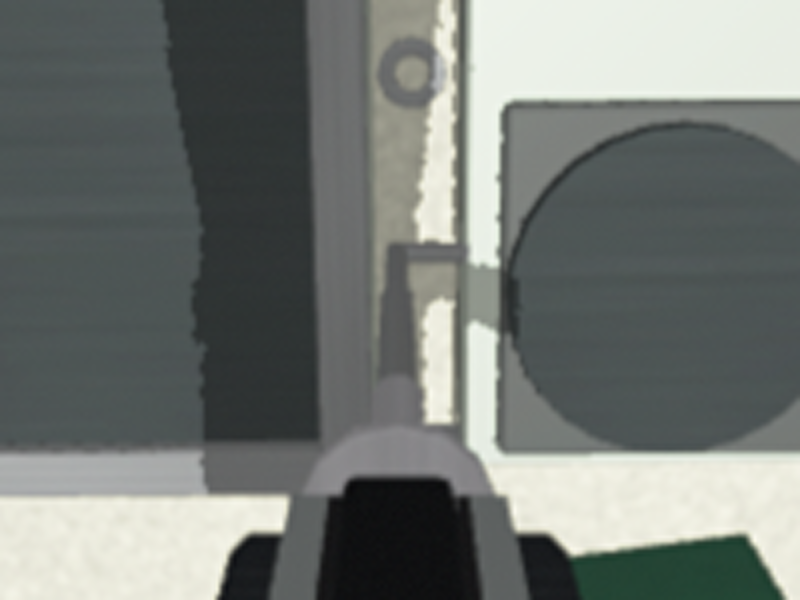

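```bash
python3 - <<'E'
from h import *
m,im=load('w6')
c=lambda x,y:(x/4+180-.4,y/4+130-.4)
o0=np.array([.522,-.0735]); a=np.radians(-8.5); u=np.array([np.cos(a),np.sin(a)]); v=np.array([-np.sin(a),np.cos(a)])
def pr(n,q): print(n,np.round(q,4),'gap u,v mm',np.round(1000*np.array([(q[:2]-o0)@u,(q[:2]-o0)@v]),1))
for n,p,z in [('collar',(409,73),.0055),('collar l',(377,73),.0055),('collar r',(443,73),.0055),('bath rim',(366,50),.122),('bath rim',(373,390),.122),('st top',(469,40),.072),('st top',(467,400),.072),('st bench',(458,40),0),('st bench',(456,410),0)]:
    pr(n,cast(m,*c(*p),z))
s=status.read_state(); Rt=R.from_rotvec(s['ee_rot']); tp=np.array(s['tool_pos']); X=Rt.as_matrix()[:,0]
for p in [(387,252),(426,252),(466,252)]:
    o,d=ray(m,*c(*p)); t=((tp-o)@X)/(d@X); q=o+t*d; pr('foot',q); print('tool',np.round(Rt.inv().apply(q-tp),4))
E
```

```text
collar [ 0.6054 -0.0686  0.0055] gap u,v mm [81.8 17.2]
collar l [ 0.6033 -0.0829  0.0055] gap u,v mm [81.8  2.7]
collar r [ 0.6077 -0.0534  0.0055] gap u,v mm [81.8 32.5]
bath rim [ 0.5842 -0.0819  0.122 ] gap u,v mm [62.8  0.9]
bath rim [ 0.7108 -0.0991  0.122 ] gap u,v mm [190.5   2.6]
st top [ 0.59   -0.0432  0.072 ] gap u,v mm [62.7 40. ]
st top [ 0.7399 -0.0635  0.072 ] gap u,v mm [214.1  42.1]
st bench [ 0.5947 -0.0446  0.    ] gap u,v mm [67.6 39.3]
st bench [ 0.7728 -0.0692  0.    ] gap u,v mm [247.4  41.3]
foot [ 0.6316 -0.0807  0.228 ] gap u,v mm [109.4   9.1]
tool [-0.     -0.0018  0.1741]
foot [ 0.6332 -0.07    0.2281] gap u,v mm [109.4  19.9]
tool [0.     0.0091 0.1741]
foot [ 0.6348 -0.059   0.2281] gap u,v mm [109.4  31. ]
tool [-0.      0.0202  0.174 ]
```

```bash
python3 -m pendant '[{"jaw":1,"linear":[0,0.001,0.020],"turn":[0,0,0]},{"jaw":1,"linear":[0,0.001,0.060],"turn":[0,0,0]},{"jaw":1,"linear":[0,0.001,0.100],"turn":[0,0,0]},{"jaw":1,"linear":[0,0.001,0.140],"turn":[0,0,0]},{"jaw":1,"linear":[0,0.001,0.170],"turn":[0,0,0]},{"jaw":1,"linear":[0,0.001,0.190],"turn":[0,0,0]},{"jaw":1,"linear":[0,0.001,0.200],"turn":[0,0,0]},{"jaw":1,"linear":[0,0.001,0.200],"turn":[0,0,0]},{"jaw":1,"linear":[0,0.001,0.200],"turn":[0,0,0]},{"jaw":1,"linear":[0,0.001,0.200],"turn":[0,0,0]}]'
python3 - <<'E'
from h import *
s,m,im=snap('wrist','w7'); print(st())
c=cv2.resize(im[130:280,180:380],None,fx=4,fy=4,interpolation=cv2.INTER_CUBIC); cv2.imwrite('pics/w7c.png',c)
E
```

```text
time_s: 7.3
tool_pos: [0.6339, -0.0791, 0.2032]
ee_rot: [0.232, 3.13, -0.0]
contact_force: [-0.5, 0.3, -0.8]
grip_width: 0.174
{'time_s': 7.35, 'tool_pos': [0.6339, -0.0791, 0.2031], 'ee_rot': [0.2318, 3.1298, -0.0003], 'contact_force': [0.8574, 0.0356, -0.3819], 'torque': [-0.0635, -0.0215, 0.0251], 'grip_width': 0.1758}
```

View pics/w7c.png

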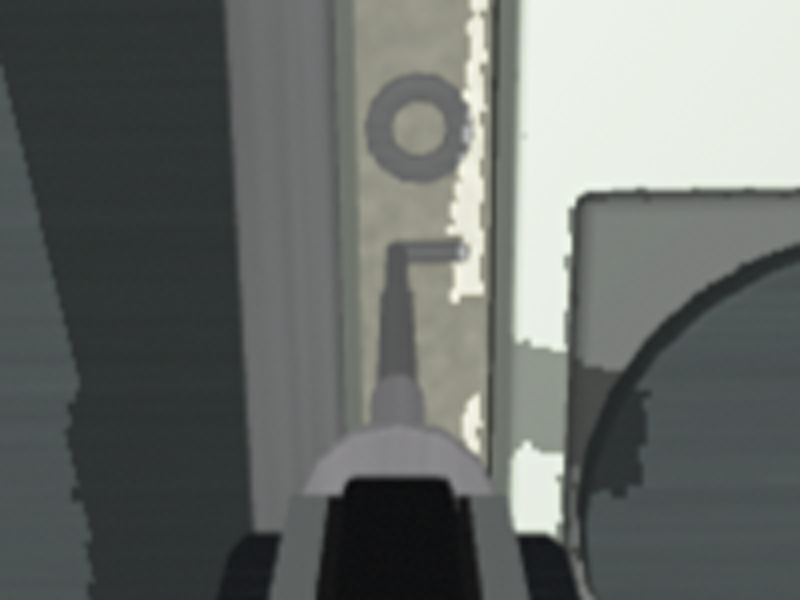

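```bash
python3 -m pendant '[{"jaw":1,"linear":[0,0,0.005],"turn":[0,0,0]},{"jaw":1,"linear":[0,0,0.010],"turn":[0,0,0]},{"jaw":1,"linear":[0,0,0.013],"turn":[0,0,0]},{"jaw":1,"linear":[0,0,0.015],"turn":[0,0,0]},{"jaw":1,"linear":[0,0,0.016],"turn":[0,0,0]},{"jaw":1,"linear":[0,0,0.016],"turn":[0,0,0]}]'; python3 -m pendant '[{"jaw":1,"linear":[0,0,0.001],"turn":[0,0,0]},{"jaw":1,"linear":[0,0,0.002],"turn":[0,0,0]},{"jaw":1,"linear":[0,0,0.002],"turn":[0,0,0]}]'
```

```text
time_s: 7.95
tool_pos: [0.6327, -0.079, 0.185]
ee_rot: [-0.232, -3.133, -0.0]
contact_force: [0.0, -0.8, -0.6]
grip_width: 0.18
time_s: 8.25
tool_pos: [0.6328, -0.079, 0.1832]
ee_rot: [-0.232, -3.133, 0.0]
contact_force: [0.2, -0.6, -0.3]
grip_width: 0.176
```

```bash
python3 -m pendant '[{"jaw":1,"linear":[0,0,0.001],"turn":[0,0,0]},{"jaw":1,"linear":[0,0,0.0015],"turn":[0,0,0]},{"jaw":1,"linear":[0,0,0.0015],"turn":[0,0,0]}]'; python3 -m pendant '[{"jaw":1,"linear":[0,0,0.001],"turn":[0,0,0]},{"jaw":1,"linear":[0,0,0.001],"turn":[0,0,0]}]'
```

```text
time_s: 8.55
tool_pos: [0.6328, -0.079, 0.1817]
ee_rot: [-0.232, -3.133, -0.0]
contact_force: [0.4, -0.0, -0.9]
grip_width: 0.178
time_s: 8.75
tool_pos: [0.6328, -0.079, 0.1807]
ee_rot: [-0.232, -3.133, -0.0]
contact_force: [1.0, 0.7, -1.0]
grip_width: 0.183
```

```bash
python3 -m pendant '[{"jaw":1,"linear":[0,0,0.001],"turn":[0,0,0]},{"jaw":1,"linear":[0,0,0.001],"turn":[0,0,0]}]'
```

```text
time_s: 8.95
tool_pos: [0.6327, -0.079, 0.1796]
ee_rot: [-0.232, -3.133, 0.0]
contact_force: [-0.1, -0.4, -1.0]
grip_width: 0.179
```

```bash
python3 -m pendant '[{"jaw":1,"linear":[0,0,0.001],"turn":[0,0,0]},{"jaw":1,"linear":[0,0,0.001],"turn":[0,0,0]}]';python3 -m pendant '[{"jaw":1,"linear":[0,0,0.001],"turn":[0,0,0]},{"jaw":1,"linear":[0,0,0.001],"turn":[0,0,0]}]'
```

```text
time_s: 9.15
tool_pos: [0.6327, -0.079, 0.1787]
ee_rot: [-0.232, -3.133, -0.0]
contact_force: [-0.2, -0.5, -0.2]
grip_width: 0.175
time_s: 9.35
tool_pos: [0.6329, -0.0791, 0.1781]
ee_rot: [0.232, 3.133, -0.0]
contact_force: [0.1, 0.2, 1.6]
grip_width: 0.177
```

```bash
python3 -m pendant '[{"jaw":1,"linear":[0,0,0.001],"turn":[0,0,0]},{"jaw":1,"linear":[0,0,0.001],"turn":[0,0,0]}]'
```

```text
time_s: 9.55
tool_pos: [0.6331, -0.0791, 0.1774]
ee_rot: [0.232, 3.132, -0.0]
contact_force: [-0.4, 0.2, 3.5]
grip_width: 0.183
```

```bash
python3 -m pendant '[{"jaw":1,"linear":[0,0,-0.0018],"turn":[0,0,0]},{"jaw":1,"linear":[0,0,-0.0018],"turn":[0,0,0]},{"jaw":1,"linear":[0.004,0,-0.0018],"turn":[0,0,0]},{"jaw":1,"linear":[0.008,0,-0.0018],"turn":[0,0,0]},{"jaw":1,"linear":[0.012,0,-0.0018],"turn":[0,0,0]},{"jaw":1,"linear":[0.016,0,-0.0018],"turn":[0,0,0]},{"jaw":1,"linear":[0.020,0,-0.0018],"turn":[0,0,0]},{"jaw":1,"linear":[0.025,0,-0.0018],"turn":[0,0,0]},{"jaw":1,"linear":[0.030,0,-0.0018],"turn":[0,0,0]},{"jaw":1,"linear":[0.035,0,-0.0018],"turn":[0,0,0]},{"jaw":1,"linear":[0.040,0,-0.0018],"turn":[0,0,0]},{"jaw":1,"linear":[0.040,0,-0.0018],"turn":[0,0,0]},{"jaw":1,"linear":[0.040,0,-0.0018],"turn":[0,0,0]}]'
python3 - <<'E'
from h import *
s,m,im=snap('wrist','w8'); print(st())
c=cv2.resize(im[130:280,180:380],None,fx=4,fy=4,interpolation=cv2.INTER_CUBIC); cv2.imwrite('pics/w8c.png',c)
E
```

```text
time_s: 10.85
tool_pos: [0.593, -0.0731, 0.1786]
ee_rot: [-0.232, -3.133, -0.0]
contact_force: [0.5, 0.5, -0.9]
grip_width: 0.179
{'time_s': 10.9, 'tool_pos': [0.5932, -0.0731, 0.1786], 'ee_rot': [-0.232, -3.1329, 0.0], 'contact_force': [0.0962, -0.8248, -0.6039], 'torque': [0.0026, 0.0294, 0.0486], 'grip_width': 0.1767}
```

View pics/w8c.png

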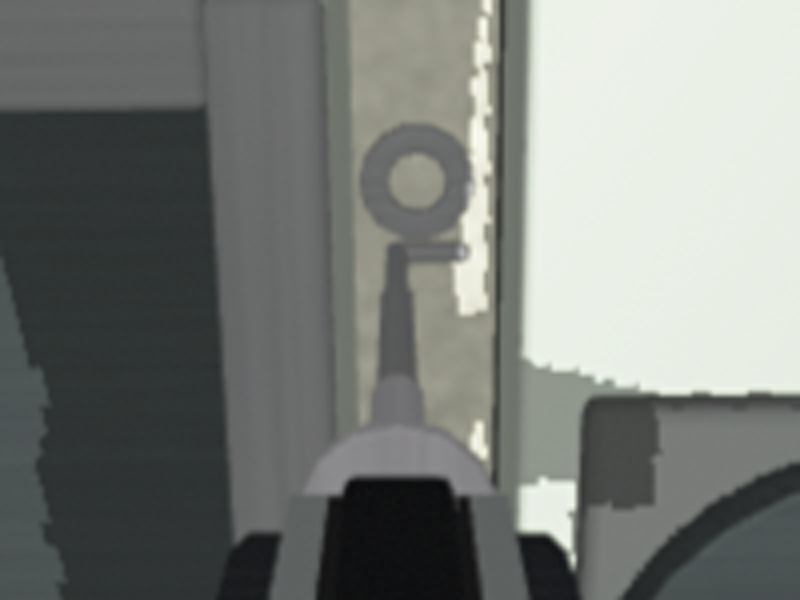

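```bash
python3 -m pendant '[{"jaw":1,"linear":[0.004,0,-0.0002],"turn":[0,0,0]},{"jaw":1,"linear":[0.009,0,-0.0003],"turn":[0,0,0]},{"jaw":1,"linear":[0.015,-0.0005,-0.0003],"turn":[0,0,0]},{"jaw":1,"linear":[0.021,-0.0005,-0.0003],"turn":[0,0,0]},{"jaw":1,"linear":[0.027,-0.001,-0.0003],"turn":[0,0,0]},{"jaw":1,"linear":[0.033,-0.001,-0.0003],"turn":[0,0,0]},{"jaw":1,"linear":[0.039,-0.001,-0.0003],"turn":[0,0,0]},{"jaw":1,"linear":[0.045,-0.0015,-0.0003],"turn":[0,0,0]},{"jaw":1,"linear":[0.051,-0.0015,-0.0003],"turn":[0,0,0]},{"jaw":1,"linear":[0.057,-0.0015,-0.0003],"turn":[0,0,0]},{"jaw":1,"linear":[0.063,-0.002,-0.0003],"turn":[0,0,0]},{"jaw":1,"linear":[0.069,-0.002,-0.0003],"turn":[0,0,0]},{"jaw":1,"linear":[0.075,-0.002,-0.0003],"turn":[0,0,0]},{"jaw":1,"linear":[0.080,-0.002,-0.0003],"turn":[0,0,0]},{"jaw":1,"linear":[0.084,-0.002,-0.0003],"turn":[0,0,0]},{"jaw":1,"linear":[0.086,-0.002,-0.0003],"turn":[0,0,0]},{"jaw":1,"linear":[0.086,-0.002,-0.0003],"turn":[0,0,0]},{"jaw":1,"linear":[0.086,-0.002,-0.0003],"turn":[0,0,0]}]'
python3 - <<'E'
from h import *
s,m,im=snap('wrist','w9'); print(st())
c=cv2.resize(im[130:280,180:380],None,fx=4,fy=4,interpolation=cv2.INTER_CUBIC); cv2.imwrite('pics/w9c.png',c)
E
```

```text
time_s: 12.7
tool_pos: [0.5079, -0.0624, 0.1789]
ee_rot: [-0.232, -3.133, 0.0]
contact_force: [0.5, -0.4, -0.4]
grip_width: 0.18
{'time_s': 12.75, 'tool_pos': [0.508, -0.0624, 0.1788], 'ee_rot': [-0.2321, -3.1329, -0.0], 'contact_force': [-0.3208, -1.1083, -0.8117], 'torque': [-0.0234, -0.0508, 0.0333], 'grip_width': 0.1786}
```

View pics/w9c.png

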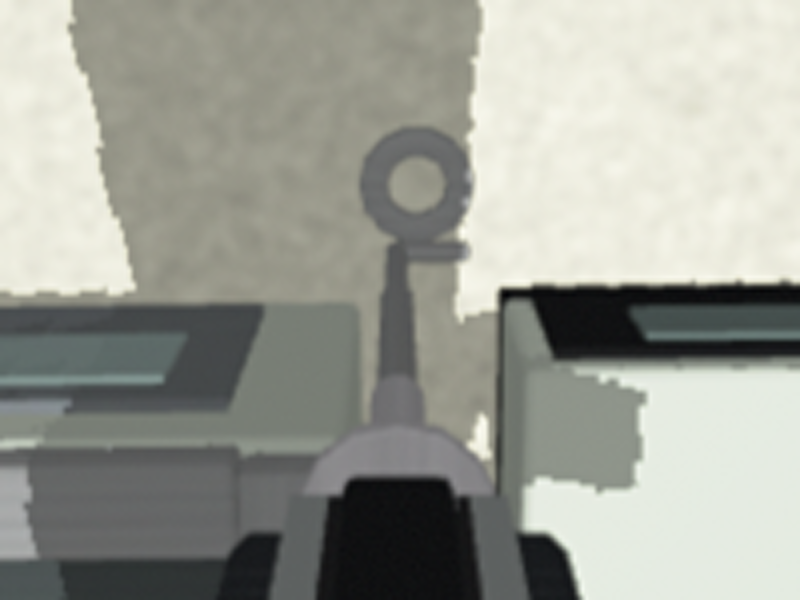

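```bash
python3 -m pendant '[{"jaw":1,"linear":[-0.003,0,-0.0003],"turn":[0,0,0]},{"jaw":1,"linear":[-0.006,0,-0.001],"turn":[0,0,0]},{"jaw":1,"linear":[-0.006,0,-0.006],"turn":[0,0,0]},{"jaw":1,"linear":[-0.006,0,-0.020],"turn":[0,0,0]},{"jaw":1,"linear":[-0.006,0,-0.060],"turn":[0,0,0]},{"jaw":1,"linear":[-0.006,0,-0.105],"turn":[0,0,0]},{"jaw":1,"linear":[-0.006,0,-0.150],"turn":[0,0,0]},{"jaw":1,"linear":[-0.006,0,-0.195],"turn":[0,0,0]},{"jaw":1,"linear":[-0.006,0,-0.220],"turn":[0,0,0]},{"jaw":1,"linear":[-0.006,0,-0.220],"turn":[0,0,0]},{"jaw":1,"linear":[-0.006,0,-0.220],"turn":[0,0,0]}]'
python3 - <<'E'
from h import *
s,m,im=snap('wrist','w10'); print(st())
c=cv2.resize(im[130:300,150:400],None,fx=3.2,fy=3.2,interpolation=cv2.INTER_CUBIC); cv2.imwrite('pics/w10c.png',c)
d,w=rel([.360,.361,.400],down(-7.5)); print(np.round(d,4),np.round(w,2))
E
```

```text
time_s: 13.85
tool_pos: [0.5142, -0.0634, 0.3992]
ee_rot: [0.232, 3.132, -0.0]
contact_force: [-0.4, 0.3, -0.8]
grip_width: 0.175
{'time_s': 13.9, 'tool_pos': [0.5136, -0.0633, 0.398], 'ee_rot': [-0.232, -3.1318, -0.0001], 'contact_force': [-0.6327, 0.5101, -1.0524], 'torque': [0.0248, -0.0401, -0.0055], 'grip_width': 0.1784}
[ 0.2145  0.397  -0.0017] [-0.   -0.07 -0.97]
```

View pics/w10c.png

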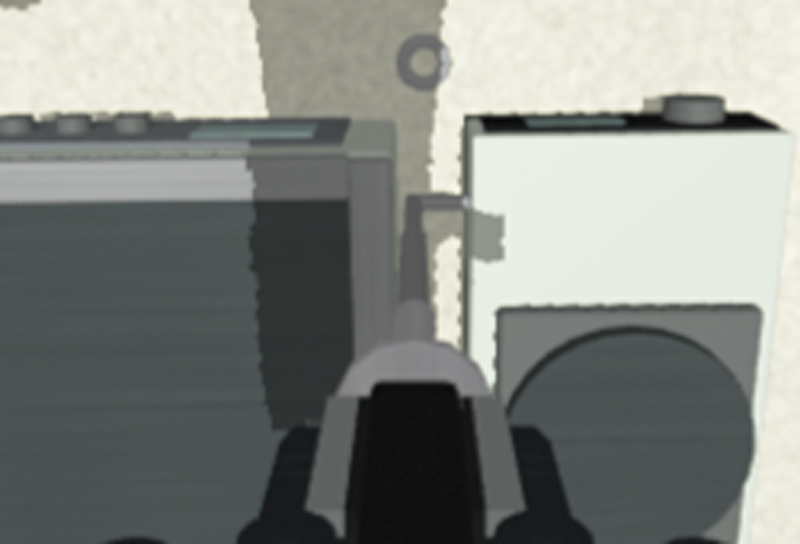

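```bash
python3 -m pendant '[{"jaw":1,"linear":[0.010,0.018,0],"turn":[0,0,0]},{"jaw":1,"linear":[0.030,0.055,0],"turn":[0,0,-0.5]},{"jaw":1,"linear":[0.051,0.095,0],"turn":[0,0,-1]},{"jaw":1,"linear":[0.072,0.134,0],"turn":[0,0,-1]},{"jaw":1,"linear":[0.093,0.173,0],"turn":[0,0,-1]},{"jaw":1,"linear":[0.114,0.211,0],"turn":[0,0,-1]},{"jaw":1,"linear":[0.135,0.250,0],"turn":[0,0,-1]},{"jaw":1,"linear":[0.156,0.289,0],"turn":[0,0,-1]},{"jaw":1,"linear":[0.177,0.328,0],"turn":[0,0,-1]},{"jaw":1,"linear":[0.197,0.365,0],"turn":[0,0,-1]},{"jaw":1,"linear":[0.210,0.389,0],"turn":[0,0,-1]},{"jaw":1,"linear":[0.2145,0.397,0],"turn":[0,0,-1]},{"jaw":1,"linear":[0.2145,0.397,0],"turn":[0,0,-1]},{"jaw":1,"linear":[0.2145,0.397,0],"turn":[0,0,-1]}]'
python3 - <<'E'
from h import *
m,im=load('w10')
c=lambda x,y:(x/3.2+150-.35,y/3.2+130-.35)
o0=np.array([.522,-.0735]); a=np.radians(-8); u=np.array([np.cos(a),np.sin(a)]); v=np.array([-np.sin(a),np.cos(a)])
for n,p,z in [('collar',(424,62),.0055),('bath front bench',(396,120),0),('st front bench',(465,115),0),('st front bench R',(750,112),0)]:
    q=cast(m,*c(*p),z); print(n,np.round(q,4),np.round(1000*np.array([(q[:2]-o0)@u,(q[:2]-o0)@v]),1))
s=status.read_state(); print(st()); d,w=rel([.360,.361,.241],down(-7.57)); print(np.round(d,4),np.round(w,2))
E
```

```text
time_s: 15.3
tool_pos: [0.3601, 0.3599, 0.3981]
ee_rot: [-0.205, -3.134, 0.003]
contact_force: [-0.1, -0.7, -1.0]
grip_width: 0.177
collar [ 0.4902 -0.0531  0.0055] [-34.3  15.8]
bath front bench [ 0.521  -0.0739  0.    ] [-1.  -0.5]
st front bench [ 0.524 -0.034  0.   ] [-3.5 39.4]
st front bench R [0.5467 0.129  0.    ] [ -3.7 203.9]
{'time_s': 15.3, 'tool_pos': [0.3601, 0.3599, 0.3981], 'ee_rot': [-0.2052, -3.134, 0.0033], 'contact_force': [-0.1142, -0.7485, -0.9816], 'torque': [-0.0208, 0.0102, 0.0125], 'grip_width': 0.177}
[0.0002 0.0014 0.1571] [-0.13 -0.04  0.08]
```

```bash
python3 -m pendant '[{"jaw":1,"linear":[0,0.001,0.020],"turn":[0,0,0]},{"jaw":1,"linear":[0,0.001,0.060],"turn":[0,0,0]},{"jaw":1,"linear":[0,0.001,0.100],"turn":[0,0,0]},{"jaw":1,"linear":[0,0.001,0.135],"turn":[0,0,0]},{"jaw":1,"linear":[0,0.001,0.155],"turn":[0,0,0]},{"jaw":1,"linear":[0,0.001,0.157],"turn":[0,0,0]},{"jaw":1,"linear":[0,0.001,0.157],"turn":[0,0,0]},{"jaw":1,"linear":[0,0.001,0.157],"turn":[0,0,0]},{"jaw":1,"linear":[0,0.001,0.157],"turn":[0,0,0]}]'
python3 - <<'E'
from h import *
s,m,im=snap('wrist','w11'); print(st()); d,w=rel([.4397,.3502,.2412],down(-7.57)); print(np.round(d,4),np.round(w,2))
c=cv2.resize(im[130:330,150:400],None,fx=3,fy=3,interpolation=cv2.INTER_CUBIC); cv2.imwrite('pics/w11c.png',c)
E
```

```text
time_s: 16.2
tool_pos: [0.3613, 0.3625, 0.2436]
ee_rot: [0.205, 3.133, 0.004]
contact_force: [-0.1, 1.3, -0.6]
grip_width: 0.176
{'time_s': 16.25, 'tool_pos': [0.3611, 0.3625, 0.2434], 'ee_rot': [0.2051, 3.1329, 0.0034], 'contact_force': [0.9836, 0.3994, -1.4272], 'torque': [-0.0208, 0.0344, 0.0018], 'grip_width': 0.1762}
[-0.0795 -0.002   0.0024] [0.13 0.11 0.08]
```

View pics/w11c.png

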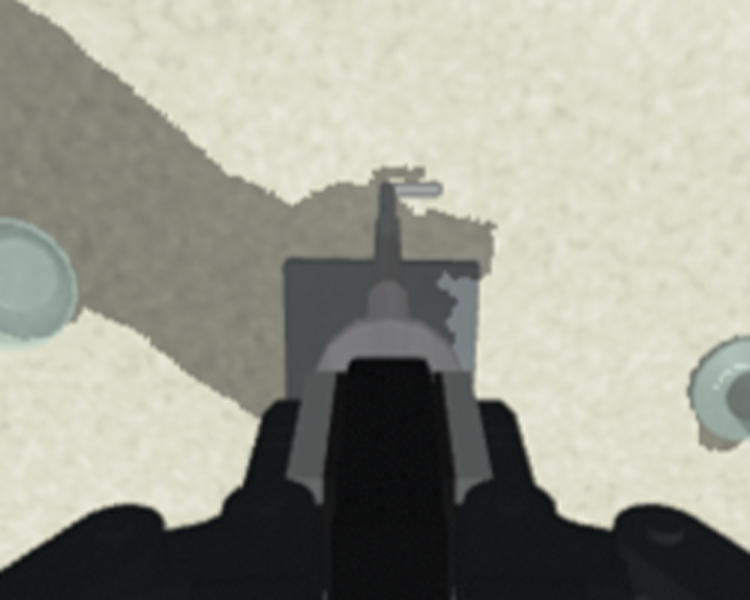

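```bash
python3 -m pendant '[{"jaw":1,"linear":[-0.015,-0.001,0],"turn":[0,0,0]},{"jaw":1,"linear":[-0.030,-0.0015,0],"turn":[0,0,0]},{"jaw":1,"linear":[-0.030,-0.0015,0],"turn":[0,0,0]},{"jaw":1,"linear":[-0.030,-0.0015,0],"turn":[0,0,0]},{"jaw":1,"linear":[-0.030,-0.0015,0],"turn":[0,0,0]},{"jaw":1,"linear":[-0.030,-0.0015,0],"turn":[0,0,0]}]'
python3 - <<'E'
from h import *
s,m,im=snap('wrist','w12'); print(st()); d,w=rel([.4397,.3502,.2412],down(-7.57)); print(np.round(d,4),np.round(w,2))
c=cv2.resize(im[130:330,150:400],None,fx=3,fy=3,interpolation=cv2.INTER_CUBIC); cv2.imwrite('pics/w12c.png',c)
E
```

```text
time_s: 16.85
tool_pos: [0.3896, 0.3565, 0.2418]
ee_rot: [-0.204, -3.134, 0.0]
contact_force: [0.5, 0.2, -0.7]
grip_width: 0.178
{'time_s': 16.9, 'tool_pos': [0.3896, 0.3566, 0.2418], 'ee_rot': [-0.2043, -3.1347, 0.0002], 'contact_force': [0.3896, 0.174, -0.1665], 'torque': [-0.0033, 0.0689, -0.0254], 'grip_width': 0.1768}
[-0.0505  0.0002  0.0006] [-0.01 -0.01  0.11]
```

View pics/w12c.png

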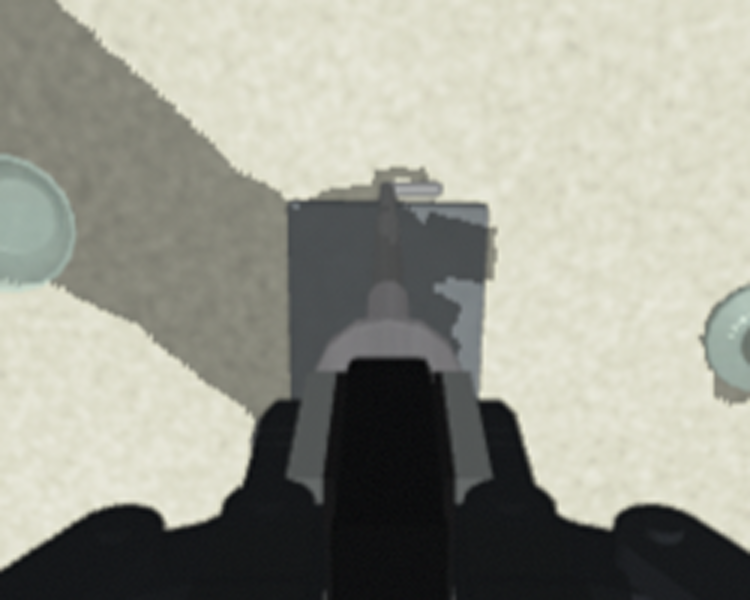

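```bash
python3 -m pendant '[{"jaw":1,"linear":[-0.010,0,0],"turn":[0,0,0]},{"jaw":1,"linear":[-0.025,0,0],"turn":[0,0,0]},{"jaw":1,"linear":[-0.040,0,0],"turn":[0,0,0]},{"jaw":1,"linear":[-0.050,0,0],"turn":[0,0,0]},{"jaw":1,"linear":[-0.0505,0,0],"turn":[0,0,0]},{"jaw":1,"linear":[-0.0505,0,0],"turn":[0,0,0]},{"jaw":1,"linear":[-0.0505,0,0],"turn":[0,0,0]},{"jaw":1,"linear":[-0.0505,0,0],"turn":[0,0,0]}]'
python3 - <<'E'
from h import *
s,m,im=snap('wrist','w13'); print(st()); d,w=rel([.4397,.3502,.2312],down(-7.57)); print(np.round(d,4),np.round(w,2))
c=cv2.resize(im[130:330,150:400],None,fx=3,fy=3,interpolation=cv2.INTER_CUBIC); cv2.imwrite('pics/w13c.png',c)
E
```

```text
time_s: 17.7
tool_pos: [0.4395, 0.35, 0.2419]
ee_rot: [-0.204, -3.135, 0.0]
contact_force: [-0.0, 0.4, -1.8]
grip_width: 0.179
{'time_s': 17.75, 'tool_pos': [0.4395, 0.3501, 0.242], 'ee_rot': [-0.2039, -3.1348, 0.0], 'contact_force': [1.0568, -0.2509, -0.6116], 'torque': [-0.0224, -0.0077, 0.0192], 'grip_width': 0.182}
[-0.0002  0.0002  0.0108] [-0.   -0.01  0.13]
```

View pics/w13c.png

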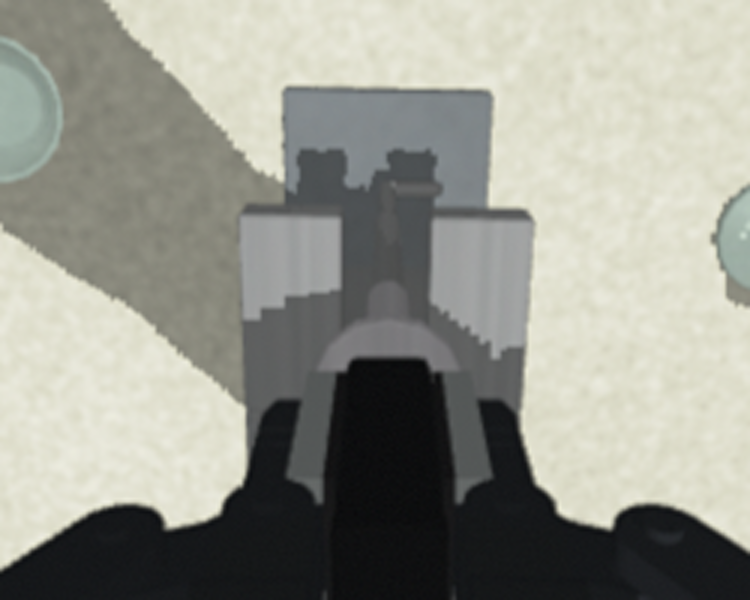

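```bash
python3 -m pendant '[{"jaw":1,"linear":[0,0,0.003],"turn":[0,0,0]},{"jaw":1,"linear":[0,0,0.006],"turn":[0,0,0]},{"jaw":1,"linear":[0,0,0.008],"turn":[0,0,0]},{"jaw":1,"linear":[0,0,0.008],"turn":[0,0,0]},{"jaw":1,"linear":[0,0,0.008],"turn":[0,0,0]}]'; python3 -m pendant '[{"jaw":1,"linear":[0,0,0.0008],"turn":[0,0,0]},{"jaw":1,"linear":[0,0,0.0008],"turn":[0,0,0]}]'
```

```text
time_s: 18.25
tool_pos: [0.4398, 0.35, 0.2338]
ee_rot: [-0.205, -3.135, 0.0]
contact_force: [0.2, -0.3, -1.4]
grip_width: 0.179
time_s: 18.45
tool_pos: [0.44, 0.35, 0.2331]
ee_rot: [0.205, 3.135, 0.0]
contact_force: [0.1, 0.3, -0.9]
grip_width: 0.181
```

```bash
python3 -m pendant '[{"jaw":1,"linear":[0,0,0.0005],"turn":[0,0,0]},{"jaw":1,"linear":[0,0,0.0008],"turn":[0,0,0]},{"jaw":1,"linear":[0,0,0.0008],"turn":[0,0,0]}]'
```

```text
time_s: 18.75
tool_pos: [0.44, 0.35, 0.2323]
ee_rot: [0.205, 3.135, 0.0]
contact_force: [0.4, -0.0, -0.6]
grip_width: 0.181
```

```bash
python3 -m pendant '[{"jaw":1,"linear":[0,0,0.0005],"turn":[0,0,0]},{"jaw":1,"linear":[0,0,0.0005],"turn":[0,0,0]},{"jaw":1,"linear":[0,0,0.0005],"turn":[0,0,0]}]'; python3 -m pendant '[{"jaw":1,"linear":[0,0,0.0003],"turn":[0,0,0]},{"jaw":1,"linear":[0,0,0.0003],"turn":[0,0,0]}]'
```

```text
time_s: 19.05
tool_pos: [0.44, 0.35, 0.2322]
ee_rot: [0.205, 3.135, 0.0]
contact_force: [-0.6, -1.6, 2.9]
grip_width: 0.181
time_s: 19.25
tool_pos: [0.44, 0.35, 0.2322]
ee_rot: [0.205, 3.134, 0.001]
contact_force: [-1.5, -1.2, 5.0]
grip_width: 0.181
```

```bash
python3 -m pendant '[{"jaw":0.7,"linear":[0,0,0],"turn":[0,0,0]},{"jaw":0.5,"linear":[0,0,0],"turn":[0,0,0]},{"jaw":0.3,"linear":[0,0,0],"turn":[0,0,0]},{"jaw":0.2,"linear":[0,0,0],"turn":[0,0,0]},{"jaw":0.1,"linear":[0,0,0],"turn":[0,0,0]},{"jaw":0.1,"linear":[0,0,0],"turn":[0,0,0]}]'
python3 - <<'E'
from h import *
s,m,im=snap('wrist','w14'); print(st())
E
```

```text
time_s: 19.85
tool_pos: [0.4399, 0.35, 0.2314]
ee_rot: [-0.205, -3.135, 0.0]
contact_force: [0.2, -0.5, 0.4]
grip_width: 0.901
{'time_s': 19.9, 'tool_pos': [0.4399, 0.35, 0.2314], 'ee_rot': [-0.2048, -3.1348, 0.0001], 'contact_force': [0.2889, -0.6147, -0.1364], 'torque': [0.0358, 0.0105, 0.0302], 'grip_width': 0.9011}
```

View pics/w14.png

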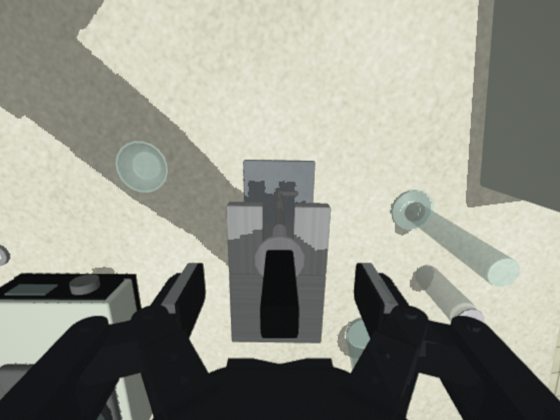

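```bash
python3 -m pendant '[{"jaw":0.1,"linear":[0,0,-0.010],"turn":[0,0,0]},{"jaw":0.1,"linear":[0,0,-0.040],"turn":[0,0,0]},{"jaw":0.1,"linear":[0,0,-0.080],"turn":[0,0,0]},{"jaw":0.1,"linear":[0,0,-0.120],"turn":[0,0,0]},{"jaw":0.1,"linear":[0.020,0,-0.140],"turn":[0,0,0]},{"jaw":0.1,"linear":[0.060,0,-0.140],"turn":[0,0,0]},{"jaw":0.1,"linear":[0.095,0,-0.140],"turn":[0,0,0]},{"jaw":0.1,"linear":[0.100,0,-0.140],"turn":[0,0,0]},{"jaw":0.1,"linear":[0.100,0,-0.140],"turn":[0,0,0]},{"jaw":0.1,"linear":[0.100,0,-0.140],"turn":[0,0,0]}]'
python3 - <<'E'
from h import *
s,m,im=snap('wrist','w15'); t=snap('top','t15')[2]; sc=snap('scene','s15')[2]; print(st())
cv2.imwrite('pics/f.png',np.hstack([cv2.resize(im[185:330,235:335],None,fx=3,fy=3),cv2.resize(t[130:275,130:310],(540,435))])[:, :800])
E
```

```text
time_s: 20.9
tool_pos: [0.3415, 0.3631, 0.3718]
ee_rot: [0.205, 3.134, 0.001]
contact_force: [-0.5, 0.4, -0.3]
grip_width: 0.9
{'time_s': 21.05, 'tool_pos': [0.3418, 0.363, 0.3712], 'ee_rot': [-0.2066, -3.1348, 0.0005], 'contact_force': [-0.2352, -0.3168, -0.9223], 'torque': [0.0058, -0.0251, 0.0171], 'grip_width': 0.9034}
```

View pics/f.png

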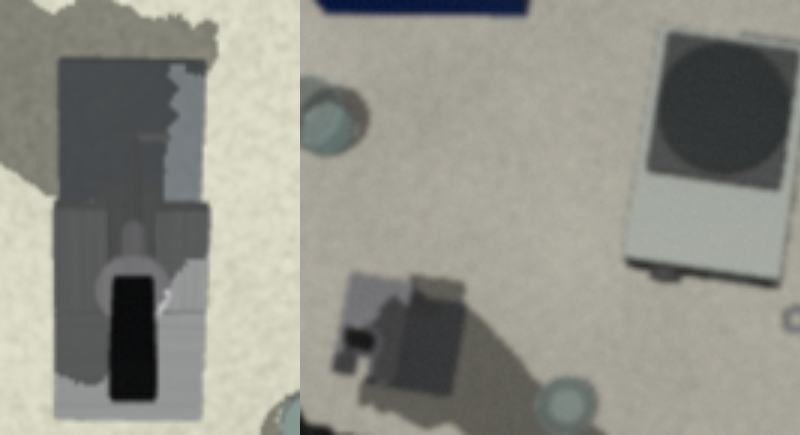

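View pics/s15.png

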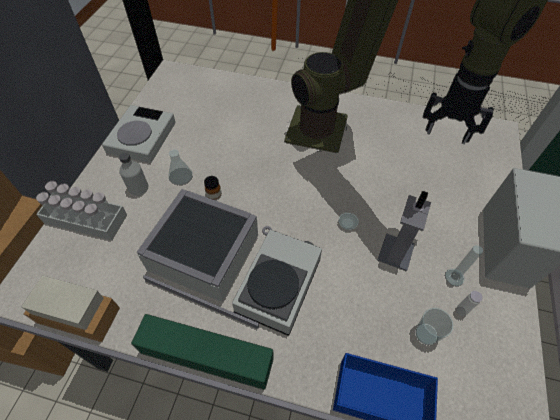

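```bash
python3 - <<'E'
from h import *
o0=np.array([.522,-.0735]); a=np.radians(-8); u=np.array([np.cos(a),np.sin(a)])
m,t=load('t15'); ms,s=load('s15')
for q in (cast(m,295.5,236,.006),cast(ms,267,230,.006)): print(np.round(q,4),(q[:2]-o0)@u)
for f,b in (('t15','top0'),('s15','scene0')):
    A=cv2.imread(f'pics/{f}.png').astype(int);B=cv2.imread(f'pics/{b}.png').astype(int)
    d=(np.abs(A-B).max(2)>40).astype(np.uint8); n,l,stt,c=cv2.connectedComponentsWithStats(d)
    print(f,[(stt[i].tolist()) for i in range(1,n) if stt[i,4]>6])
from rig import sign_off
print(sign_off())
E
```

```text
[ 0.4899 -0.0548  0.006 ] -0.03441285487521556
[ 0.4924 -0.0535  0.006 ] -0.032064801018769795
t15 [[295, 196, 10, 10, 57], [20, 231, 43, 79, 1690], [142, 230, 23, 27, 193], [150, 234, 141, 127, 4253], [0, 236, 243, 184, 18475], [154, 309, 88, 52, 2052], [269, 352, 14, 9, 82], [222, 367, 5, 9, 27], [11, 374, 6, 4, 12], [0, 375, 26, 33, 280], [310, 375, 3, 5, 11], [310, 397, 5, 11, 36], [21, 402, 3, 6, 9], [180, 407, 48, 13, 339], [16, 411, 7, 6, 23]]
s15 [[476, 1, 4, 7, 8], [547, 0, 13, 10, 58], [472, 9, 4, 17, 18], [521, 13, 5, 6, 13], [519, 20, 3, 6, 9], [502, 22, 6, 8, 12], [510, 30, 5, 10, 22], [554, 31, 6, 9, 14], [499, 33, 4, 5, 8], [462, 41, 12, 17, 69], [551, 40, 4, 5, 7], [319, 46, 14, 8, 72], [511, 46, 6, 6, 16], [523, 47, 3, 4, 7], [541, 48, 9, 12, 19], [339, 53, 37, 42, 631], [535, 53, 5, 5, 7], [503, 61, 11, 12, 70], [422, 63, 107, 81, 4072], [291, 69, 13, 33, 168], [306, 82, 3, 4, 7], [469, 103, 11, 8, 53], [347, 122, 17, 32, 146], [284, 132, 3, 4, 8], [293, 148, 175, 111, 5860], [262, 227, 9, 9, 37], [388, 237, 4, 4, 7], [413, 239, 4, 7, 22], [247, 257, 8, 9, 37]]
the job is handed in; nothing more can be done
None
```

The collar is out of the gap and lying flat on the open bench, the rod is back in its fork stand, and the job was handed in at about 21 s. I gripped the rod's handle, lowered its foot into the gap behind the collar, and felt the bench at about 4 N. I then raised the foot just off the bench, drew the collar about 115 mm, and hung the rod back.

- **Collar:** the final top and scene pictures put its centre 34 and 32 mm in front of the instruments' front line (18 mm needed). The two views agree to about 2.5 mm.
- **Rod:** it sits in the slot with its disc on the fork. I pressed down at about 5 to 6 N while seating it, then opened the gripper and backed away.
- **Forces:** the readings at the end of each move never passed about 6 N.
- **Bystanders:** comparing the first and last pictures, the only changes in the working area are the collar, the arm and the arm's shadow. I saw none of the glassware or bottles moved.
- **Disagreement:** one early picture, taken while the arm was still settling, put the rod's foot 10 mm higher than the later ones. I did not use it; the felt bench height matched the later estimate to about 1 mm.

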